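Tighten the retaining ring of a sole press's gear unit with the pin spanner

ROBOT

A 7-joint arm with a two-finger parallel gripper is mounted at the origin on the work surface. World frame = base frame: x ahead of the robot, y to its left, z up, the work surface at z = 0. Lengths are in mm, angles in rad, forces in N, time in s.
With the tool pointing down it reaches from about 350 to 775 mm from the base axis. Payload 3.1 kg.
Tool frame: the origin (TCP) lies midway between the tips of the shut fingers; the grasp point (between the pads) lies 19 mm behind it; z points along the fingers, y is the direction in which the jaws open and shut (so a half turn about z gives the same grasp; the last joint's range is limited). The gripper opens to 85 mm and grips with 20 to 120 N. Pads are 22 mm wide; open, the fingers measure 114 mm over their backs; the gripper's body (76 mm by 85 mm) begins 54 mm behind the grasp point. The pads swing forward as they close: fully open they stand 13 mm farther back than shut.
Start: joints at [1.267, 0.311, 0.014, 1.512, -0.004, 1.319, -0.027], TCP at [142.383, -531.267, 231.304] pointing down, gripper open.
Joint ranges: [-2.7, 2.7], [-0.3, 1.91], [-1.27, 1.3], [0.12, 2.57], [-1.44, 4.58], [0.2, 2.03], [-3.05, 3.05]. Speed limits (rad/s): [2.79, 2.79, 3.14, 3.14, 3.14, 3.14, 3.14].

INTERFACE

Orientations are given as a rotation vector (axis times angle).
In Python, from cell import sensors, snapshot, calibration, workorder gives the robot as it stands.
- The arm moves only by the tool drive_tool, never from a script. Its argument "plan" is one flat list of numbers, 5 for each row, row after row: the shift along the tool's x, y, z in mm, then the turn about the tool's z in degrees, then the opening, from 0 (shut) to 1 (fully open). A call has 1 to 8 rows; each row is the pose to reach, as a shift and turn from the pose measured when the call began, along the tool's axes at that moment; what a row does not reach only later rows make up. A row lasts 1/10 s, in which the tool goes at most 50 mm and 8.59 degrees, less where a joint would pass 70% of its speed; a pose out of reach is approached as far as the arm can. A call with a gripper value outside its range is refused whole. The fingers move at their own pace and stop on an object; "grip_force" is the grip in N (left out, the last holds). Time passes only in rows, so rows that repeat a pose let the fingers close. It gives the time, the measured TCP pose, the force and the opening at its end, in the units of the state.
- sensors.read_state(): the state, without advancing time (a new reading comes with each control period).
- snapshot(name): name is "scene" or "top" or "wrist"; returns the picture (400x640x3 uint8, blue, green, red); there is no depth.
- calibration(name): a dict with "mtx" (3x3 intrinsics, pixels), "rvec" (rotation vector, rad) and "tvec" (3), from world to camera coordinates, as OpenCV has them. Camera axes: x right, y down, z forward; pixel columns grow to the right and rows downward; lengths in mm; the calibration is good to about 2 mm. A picture is of the moment at which its call begins: read the wrist's pose just before it. calibration takes no time and is no camera call; for the wrist camera it gives the pose at the moment of the call.
- workorder.hand_in(): hands the job in, once; it reports no verdict.
The state is a dict: "time_s": time; "qpos": joint angles; "qd": joint speeds; "joint_torque": joint torques, N m; "ee_pos": TCP position; "tool_rot": TCP orientation; "contact_force": force on the tool from outside, world axes, zero at the start; "moment": the same for the moment, N m; "finger_gap": finger opening in mm.
Only numpy, scipy, OpenCV 4.12 (cv2) and the standard library are available. Lean on these libraries where they do the work, as an engineer would, in place of code of your own. Each camera call takes 0.05 s, during which the arm holds its last target.

TASK

The steel retaining ring sunk in the top of the green gear unit is still loose. Take the larger of the two pin spanners from the wooden rack, set both its pins in the ring's two holes and turn the ring clockwise with it until it is fully home against its stop; then stand the spanner upright back in the rack's groove. Leave the smaller spanner, the polish tin and the oil bottle where they are.

Things in the scene. Friction and masses are not known exactly. Their poses are not given: they have to be found in the camera images.
- gear_unit: Green cast gear unit, fixed to the bench, 220 x 206 mm at its foot, 90 mm high, with a round aluminium housing (92 mm outside, bore 74 mm) on top whose rim stands 115 mm above the bench. Origin: centre of the underside, below the ring's axis. A short shaft sticks out 50 mm at its +x side. A short black line crosses the housing's rim on its +y side.
- ring (a joint): Turn of the steel retaining ring about its vertical axis, rad; grows clockwise seen from above. It starts loose at 0.1 to 0.6; 1.3 is fully home: a hard stop, where the black line on the ring meets the one on the housing's rim. Stiff (about 0.12 N m), stays where it is left. The ring's x axis points at the gear unit's yaw + 1.3 - this value.
- ring_face (a point): Centre of the ring's flat top face, on the turning axis, 110 mm above the bench, 5 mm below the housing's rim. Turns with the ring: x through the two holes, z up. Ring 70 mm across, 8 mm thick; two 11 mm holes with bevelled mouths, 40 mm apart centre to centre, 10 mm of free depth below the face. The ring's black line is at its +y edge.
- hole_a (a point): Mouth of one hole, on the ring's top face, 20 mm from the axis along the ring's +x.
- hole_b (a point): Mouth of the other hole, 20 mm from the axis along the ring's -x.
- spanner: The larger pin spanner, loose, 0.18 to 0.31 kg, upright in the rack: flat steel head 50 x 24 mm, 10 mm thick; 14 mm round shank; on top a dark steel grip bar 60 mm long along x, 14 mm thick along y, 40 to 66 mm above the origin. Origin: centre of the head's underside, midway between the pins' roots (rests on the ring with pins fully in); x through both pins, z up. Its two ends are alike.
- spanner_tip (a point): Point midway between the larger spanner's two pin tips, 9 mm below the spanner's origin. The pins point down from the head, 40 mm apart centre to centre, 7 mm thick, 9 mm long, tapered to 4 mm at the ends.
- small_spanner: The smaller pin spanner, standing in the same groove: pins 26 mm apart, head 36 x 22 mm, grip bar 44 x 12 mm, from 34 to 56 mm above its origin. Does not fit this ring. Origin and axes as the larger one's. Either spanner may be on either side.
- rack: Wooden rack, fixed, 236 mm long (x), 70 mm wide, 35 mm high, with one straight groove 12 mm wide, 17 mm deep and 220 mm long along the middle of its top. Spanners stand with pins in the groove and the head's underside on the rack's top: their x along the rack's x (either way), origin 35 mm above the bench. They start about 50 mm either side of its middle. Origin: centre of the underside.
- tin: Flat round aluminium polish tin, 48 mm across and 21 mm high, loose bystander between the gear unit and the rack. Origin: centre of the underside.
- oil_bottle: White oil bottle with a black cap, 40 mm across and 95 mm high, loose bystander beyond the tin. Origin: centre of the underside.
Mind the look-alikes: they are no part of the job. What is shaped like the spanner but red or yellow is not meant.

How it is judged (in metres and radians):
On the way, in this order (a step that is already met when the one before it is completed fails the run):
1. both pins of the larger spanner are in the ring's two holes (z of spanner_tip in the frame of ring_face below -0.004 m and horizontal distance between spanner and ring_face below 0.005 m and angle between the x axis of spanner and the x axis of ring_face, either way round below 0.2 rad), for 0.2 s.
2. the ring is turned fully home (past 1.24 of 1.3 rad) with both pins still in its holes (all of step 1 and value of joint ring above 1.24 rad), for 0.2 s.
At the end, for the whole second after the job is handed in: The ring is fully home (joint above 1.24 of 1.3 rad) and the larger spanner stands at rest in the rack: upright within 0.1 rad, pins in the groove (origin 30 to 39 mm above the rack's underside), within 12 mm of the groove's middle line and 90 mm of the rack's middle (value of joint ring above 1.24 rad and x of spanner in the frame of rack between -0.09 and 0.09 m and y of spanner in the frame of rack between -0.012 and 0.012 m and z of spanner in the frame of rack between 0.03 and 0.039 m and angle between spanner's own z axis and vertical below 0.1 rad and linear speed of spanner below 0.02 m/s); the robot touches nothing.
It fails at once if the smaller spanner, the tin or the oil bottle is moved by more than 30 mm (distance of any of small_spanner, tin, oil_bottle from where it was at the start of the episode above 0.03 m).
It also fails if it takes over 54 s, if anything falls off the work surface, if the arm or the gripper's body presses on something with over 40 N, if the wrist force passes 120 N, or if a joint passes its speed limit or range.

## Working session

There is one attempt and no reset: what is moved stays moved. The work goes in short steps, Python scripts to look and compute and a tool call to move; the robot and the scene stay as the last step left them, time stands still between calls to the robot, and variables do not carry over. Pictures are saved under pics/ and viewed, and the job is handed in when it is done.

Besides the shell and the picture viewer there is one more tool, called after "Emit:" by a JSON object that holds its "name" and its "arguments". drive_tool: Moves the arm, as the interface text tells. Its arguments: {"type":"object","properties":{"plan":{"type":"array"},"grip_force":{"type":"number"}},"required":["plan"]}

```bash
mkdir -p pics; ls
python3 - <<'E'
from cell import sensors, snapshot, calibration
import cv2
for n in ["scene","top","wrist"]:
    c=calibration(n); im=snapshot(n); cv2.imwrite(f"pics/{n}0.png",im)
    print(n,c)
print(sensors.read_state())
E
```

```text
pics
scene {'mtx': array([[485.31732351,   0.        , 325.95078412],
       [  0.        , 485.31732351, 206.76184538],
       [  0.        ,   0.        ,   1.        ]]), 'rvec': array([ 1.07320538,  2.21531681, -1.21352507]), 'tvec': array([ 327.04273841, -155.90131012, 1377.71613461])}
top {'mtx': array([[381.27446981,   0.        , 317.01187575],
       [  0.        , 381.27446981, 199.70897541],
       [  0.        ,   0.        ,   1.        ]]), 'rvec': array([ 2.28626162, -1.89016384,  0.20021759]), 'tvec': array([-73.06745613, 537.86476805, 790.01340525])}
wrist {'mtx': array([[285.78573731,   0.        , 315.87601802],
       [  0.        , 285.78573731, 199.24274359],
       [  0.        ,   0.        ,   1.        ]]), 'rvec': array([-2.30813664,  1.76886591,  0.25427704]), 'tvec': array([-550.39347228,  -37.52859245,  378.34747819])}
{'time_s': 0.15, 'qpos': array([ 1.26730117,  0.31155209,  0.01396908,  1.512673  , -0.00439601,
        1.31922076, -0.02719055]), 'qd': array([-0.00075296, -0.00403493, -0.00071003, -0.00496004,  0.00043496,
       -0.00219114, -0.00129023]), 'joint_torque': array([ 7.69908584e-04, -3.80273223e+01,  1.46424822e-01, -2.30850935e+01,
        1.21945472e-02,  9.70017572e-03,  9.39084799e-06]), 'ee_pos': array([ 142.23194525, -530.7170341 ,  230.47137024]), 'tool_rot': array([-3.11291393e+00, -4.09991447e-01,  4.91286364e-04]), 'contact_force': array([ 0.88230438,  0.84075488, -0.74979023]), 'moment': array([-0.00046745,  0.01529822,  0.00198444]), 'finger_gap': 85.32350252790162}
```

View pics/scene0.png

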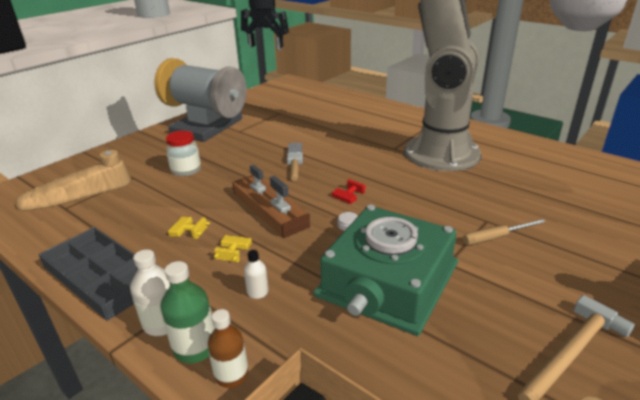

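View pics/top0.png

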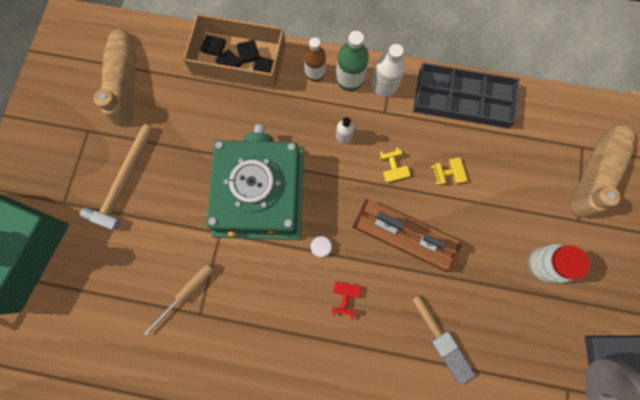

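View pics/wrist0.png

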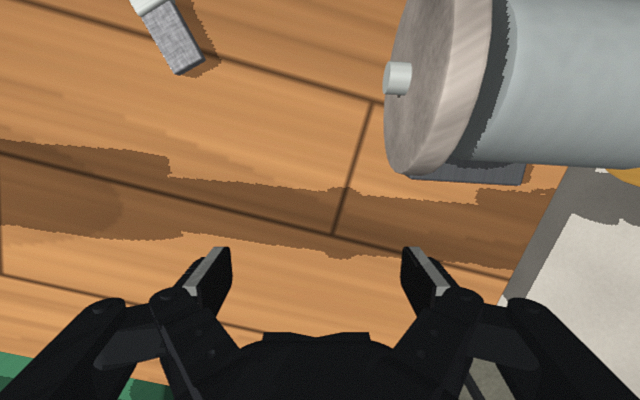

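The scene view shows the rack at about (270,205) and the gear unit at about (390,260). In the top view the rack is at (408,235), the larger-looking spanner at (389,224), the smaller at (432,242), and the ring at (251,181). I'll enlarge these areas next.

```bash
cat > h.py <<'E'
import numpy as np, cv2
from cell import calibration
def ray(c,uv):
    R=cv2.Rodrigues(np.array(c['rvec']))[0]; t=np.array(c['tvec'])
    p=cv2.undistortPoints(np.array([[uv]],float),c['mtx'],None)[0,0]
    return -R.T@t, R.T@np.array([p[0],p[1],1.])
def at(c,uv,z):
    o,d=ray(c,uv); return o+d*(z-o[2])/d[2]
def proj(c,P):
    return cv2.projectPoints(np.array(P,float).reshape(-1,3),np.array(c['rvec']),np.array(c['tvec']),c['mtx'],None)[0][:,0]
def crop(im,x0,y0,w,h,s,f):
    cv2.imwrite(f,cv2.resize(im[y0:y0+h,x0:x0+w],None,fx=s,fy=s,interpolation=cv2.INTER_CUBIC))
E
python3 - <<'E'
from h import *
t=cv2.imread('pics/top0.png')
crop(t,345,190,130,90,6,'pics/c1.png')
crop(t,195,125,120,130,4.6,'pics/c2.png')
E
```

```text
(no output)
```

View pics/c1.png

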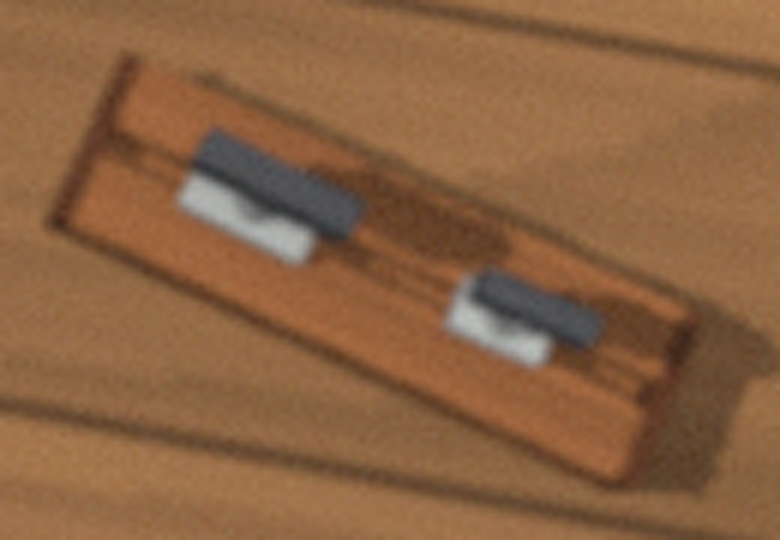

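View pics/c2.png

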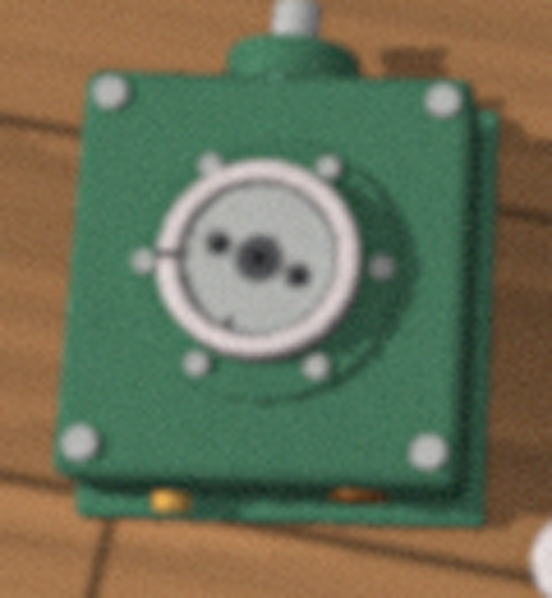

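The left spanner's bar spans crop (200,150)–(357,220), and the right one's is shorter, so the left is the larger. The ring holes sit at crop (217,243) and (297,275), the ring's black line at (228,322), and the housing's line at (167,254).

Run:
```python
from h import *
c=calibration('top')
f1=lambda u,v:(345+(u+.5)/6-.5,190+(v+.5)/6-.5)
f2=lambda u,v:(195+(u+.5)/4.6-.5,125+(v+.5)/4.6-.5)
for n,p,z in [('barL',(204,148),101),('barR',(357,217),101),('sbarL',(483,282),91),('sbarR',(597,332),91),
 ('rackTL',(132,62),35),('rackBL',(62,222),35),('rackBR',(618,480),35),('rackTR',(690,318),35),('headBL',(180,205),45),('headBR',(303,262),45)]:
    print(n,at(c,f1(*p),z).round(1))
P={}
for n,p,z in [('ha',(217,243),110),('hb',(297,275),110),('housC',(259,258),115),('rmark',(228,322),110),('hmark',(167,254),115),('sTL',(110,92),90),('sTR',(443,100),90),('sBL',(80,442),90),('sBR',(428,452),90)]:
    P[n]=at(c,f2(*p),z);print(n,P[n].round(1))
d=P['hb']-P['ha'];print('hole line',np.degrees(np.arctan2(d[1],d[0])),np.linalg.norm(d))
d=P['ha']+P['hb'];print('mid',d/2)
d=P['hmark']-P['housC'];print('hmark dir',np.degrees(np.arctan2(d[1],d[0])))
d=P['rmark']-(P['ha']+P['hb'])/2;print('rmark dir',np.degrees(np.arctan2(d[1],d[0])))
print('tin',at(c,(320,246),21),'bottle',at(c,(345,128),60))
from cell import sensors
s=sensors.read_state();R=cv2.Rodrigues(s['tool_rot'])[0];print(R.round(3),s['ee_pos'])
w=calibration('wrist');o,_=ray(w,(320,200));print('wcam in tool',R.T@(o-s['ee_pos']), (R.T@cv2.Rodrigues(w['rvec'])[0].T).round(3))
```

```text
barL [ 526.4 -104.9  101. ]
barR [ 512.4 -160.6  101. ]
sbarL [ 499.9 -208.8   91. ]
sbarR [ 490.  -249.8   91. ]
rackTL [567.7 -81.   35. ]
rackBL [502.1 -65.1  35. ]
rackBR [ 446.5 -280.8   35. ]
rackTR [ 510.5 -300.1   35. ]
headBL [ 515.  -106.3   45. ]
headBR [ 502.6 -154.3   45. ]
ha [548.4 192.3 110. ]
hb [540.5 152.8 110. ]
housC [543.9 170.5 115. ]
rmark [513.  178.8 110. ]
hmark [537.9 212.2 115. ]
sTL [616.8 265.3  90. ]
sTR [642.7 107.2  90. ]
sBL [448.9 237.5  90. ]
sBR [474.4  79.4  90. ]
hole line -101.3554792686782 40.25947515892359
mid [544.41776432 172.53554801 110.        ]
hmark dir 98.23023725207246
rmark dir 168.74286413213957
tin [445.87875102   4.16252631  21.        ] bottle [720.5514121   -2.34886685  60.        ]
[[ 0.966  0.259 -0.001]
 [ 0.259 -0.966  0.002]
 [-0.    -0.002 -1.   ]] [ 142.23194525 -530.7170341   230.47137024]
wcam in tool [  69.87989196    1.56298175 -142.20517616] [[ 0.001 -0.96  -0.279]
 [ 1.     0.001  0.   ]
 [ 0.    -0.279  0.96 ]]
```

```bash
cat >> h.py <<'E'
def go(x,y,z,psi):
    from cell import sensors
    s=sensors.read_state();R=cv2.Rodrigues(s['tool_rot'])[0]
    d=R.T@(np.array([x,y,z])-s['ee_pos'])
    p=np.degrees(np.arctan2(R[1,0],R[0,0]))
    print('t',s['time_s'],'pos',s['ee_pos'].round(1),'psi',round(p,2),'gap',round(s['finger_gap'],1),'tilt',R[:,2].round(3),'F',s['contact_force'].round(1),'M',s['moment'].round(2))
    print('shift',d.round(1),'turn',round((p-psi+180)%360-180,2))
E
python3 - <<'E'
from h import *
go(519,-133,210,75.6)
E
```

```text
t 0.15 pos [ 142.2 -530.7  230.5] psi 15.01 gap 85.3 tilt [-0.001  0.002 -1.   ] F [ 0.9  0.8 -0.7] M [-0.    0.02  0.  ]
shift [ 466.9 -286.6   21. ] turn -60.59
```

Emit:
{"name": "drive_tool", "arguments": {"plan": [30,-18,-10,-4,1,70,-43,-10,-10,1,115,-70,-5,-18,1,160,-98,0,-25,1,205,-126,0,-32,1,250,-153,5,-39,1,295,-181,8,-46,1,335,-206,10,-52,1]}}

```text
time_s: 0.95
ee_pos: [405.1, -252.0, 221.1]
tool_rot: [-2.615, -1.739, -0.0]
contact_force: [1.3, -0.4, -0.7]
finger_gap: 85.3
```

Run:
```python
from h import *
go(519,-133,210,75.6)
```

```text
t 0.95 pos [ 405.1 -252.   221.1] psi 67.25 gap 85.3 tilt [-0.001  0.001 -1.   ] F [ 1.3 -0.4 -0.7] M [-0.05 -0.02  0.01]
shift [153.8  59.   11.2] turn -8.35
```

Emit:
{"name": "drive_tool", "arguments": {"plan": [40,15,3,-2,1,80,31,6,-4,1,120,46,9,-7,1,145,56,11,-8.4,1,154,59,11,-8.4,1,154,59,11,-8.4,1]}}

```text
time_s: 1.55
ee_pos: [519.2, -131.6, 209.8]
tool_rot: [-2.477, -1.928, -0.0]
contact_force: [-0.4, 0.1, -0.0]
finger_gap: 85.7
```

Run:
```python
from h import *
from cell import snapshot
go(519,-133,110,75.6)
c=calibration('wrist')
im=snapshot('wrist')
cv2.imwrite('pics/w1.png',im)
import pickle;pickle.dump(c,open('w1.pkl','wb'))
```

```text
t 1.55 pos [ 519.2 -131.6  209.8] psi 75.78 gap 85.7 tilt [-0.002  0.002 -1.   ] F [-0.4  0.1 -0. ] M [-0.04  0.03 -0.05]
shift [-1.5  0.3 99.8] turn 0.18
```

View pics/w1.png

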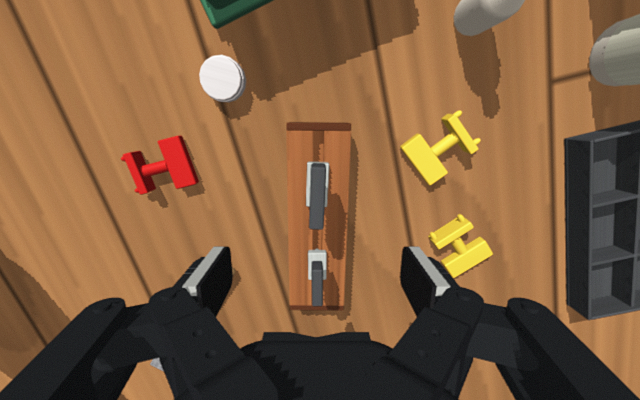

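The wrist view shows the larger spanner's bar at about (317,165)–(317,228), the smaller at (317,280), with the rack running along the image's vertical axis. I'll check these against the estimate.

Run:
```python
from h import *
import pickle;c=pickle.load(open('w1.pkl','rb'))
im=cv2.imread('pics/w1.png'); crop(im,270,110,100,210,3,'pics/c3.png')
print(at(c,(317,166),101),at(c,(317,228),101))
u=np.array([np.cos(np.radians(75.6)),np.sin(np.radians(75.6)),0])
print(proj(c,[[519,-133,101]+30*u,[519,-133,101]-30*u]))
```

```text
[ 526.59707033 -105.64525329  101.        ] [ 512.2587275  -162.67395255  101.        ]
[[316.38020367 164.18126099]
 [316.0992436  227.58172164]]
```

View pics/c3.png

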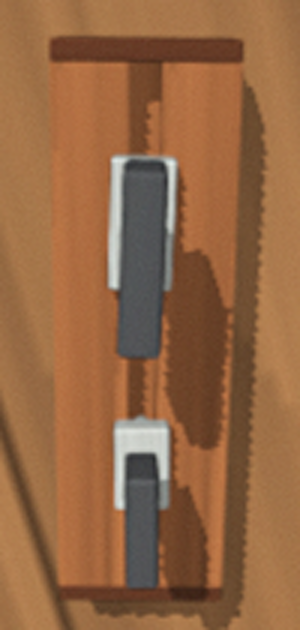

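Emit:
{"name": "drive_tool", "arguments": {"plan": [-2,1,25,0,1,-2,1,55,0,1,-2,1,85,0,1,-2,1,110,0,1,-2,1,128,0,1,-2,1,138,0,1,-2,1,141,0,1,-2,1,141,0,1], "grip_force": 60}}

```text
time_s: 2.4
ee_pos: [518.4, -136.9, 69.2]
tool_rot: [-2.483, -1.923, 0.003]
contact_force: [-0.0, 0.9, 1.3]
finger_gap: 85.4
```

Run:
```python
from h import *
from cell import snapshot
go(519,-134,69,75.6)
cv2.imwrite('pics/w2.png',snapshot('wrist'))
```

```text
t 2.4 pos [ 518.4 -136.9   69.2] psi 75.51 gap 85.4 tilt [-0.002 -0.    -1.   ] F [-0.   0.9  1.3] M [-0.   -0.01 -0.05]
shift [ 2.9 -0.1  0.2] turn -0.09
```

View pics/w2.png

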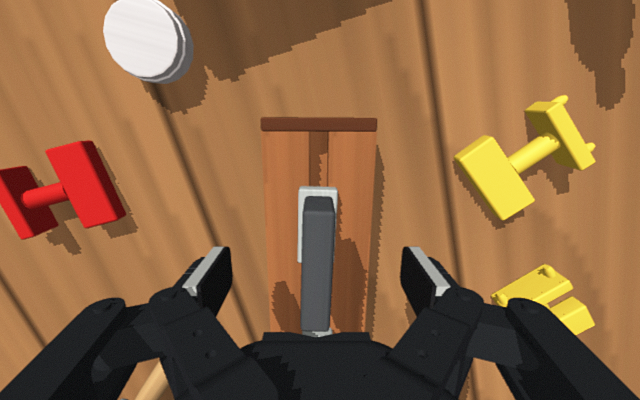

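The bar at (318,198)–(316,330) lies between the open jaws. I'll shift 3 mm forward and close.

Emit:
{"name": "drive_tool", "arguments": {"plan": [3,0,0,0,1,3,0,0,0,0.5,3,0,0,0,0,3,0,0,0,0,3,0,0,0,0,3,0,0,0,0,3,0,0,0,0,3,0,0,0,0], "grip_force": 60}}

```text
time_s: 3.25
ee_pos: [519.9, -133.7, 69.9]
tool_rot: [-2.483, -1.924, 0.001]
contact_force: [-1.5, -0.6, 1.1]
finger_gap: 13.2
```

Run:
```python
from h import *
from cell import snapshot
go(519,-134,69,75.6)
c=calibration('wrist');im=snapshot('wrist');cv2.imwrite('pics/w3.png',im)
for p in [(318,198)]: print(at(c,p,101))
```

```text
t 3.25 pos [ 519.9 -133.7   69.9] psi 75.55 gap 13.2 tilt [-0.001 -0.    -1.   ] F [-1.5 -0.6  1.1] M [-0.04 -0.03  0.04]
shift [-0.5 -0.8  0.9] turn -0.05
[529.99137233 -97.76255382 101.        ]
```

View pics/w3.png

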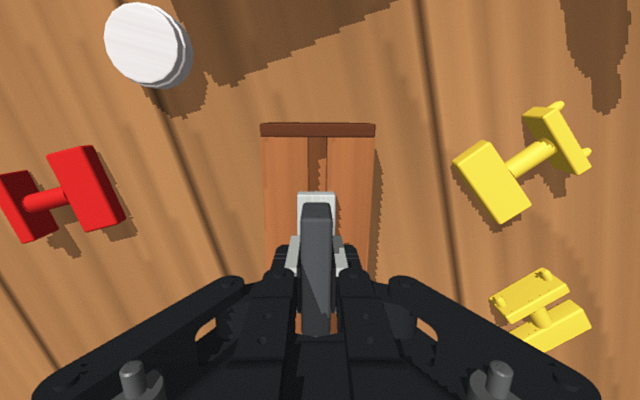

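Gripped, with a gap of 13.2 mm. The bar's top face runs from about y=205 to 335. I'll locate it relative to the TCP.

Run:
```python
from h import *
from cell import sensors
im=cv2.imread('pics/w3.png'); crop(im,270,180,100,165,3.6,'pics/c4.png')
c=calibration('wrist');s=sensors.read_state();R=cv2.Rodrigues(s['tool_rot'])[0]
for x in (30,27,-30,-27):
    P=s['ee_pos']+R@np.array([x,0,-32+0.9]); print(x,proj(c,[P]))
```

```text
30 [[316.0320963  215.09036701]]
27 [[316.02543637 221.93066252]]
-30 [[315.91465613 335.71113684]]
-27 [[315.91982909 330.39808502]]
```

View pics/c4.png

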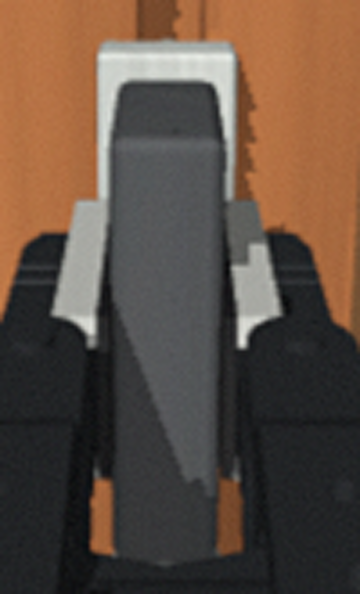

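Emit:
{"name": "drive_tool", "arguments": {"plan": [0,0,-10,0,0,0,0,-30,0,0,0,0,-65,0,0,0,0,-100,0,0,0,0,-130,0,0,0,0,-140,0,0,0,0,-140,0,0]}}

```text
time_s: 4.0
ee_pos: [520.7, -133.7, 211.1]
tool_rot: [2.481, 1.923, 0.002]
contact_force: [0.4, -0.5, -3.9]
finger_gap: 13.4
```

Run:
```python
from h import *
go(532.6,113.7,210,78.7)
```

```text
t 4.0 pos [ 520.7 -133.7  211.1] psi 75.55 gap 13.4 tilt [ 0.002 -0.001 -1.   ] F [ 0.4 -0.5 -3.9] M [0.04 0.   0.05]
shift [242.6 -50.2   0.9] turn -3.15
```

Emit:
{"name": "drive_tool", "arguments": {"plan": [25,-5,0,0,0,60,-12,0,-1,0,100,-21,0,-1.5,0,140,-29,0,-2,0,180,-37,0,-2.5,0,215,-44,1,-3,0,238,-49,1,-3,0,243,-50,1,-3,0]}}

```text
time_s: 4.8
ee_pos: [530.4, 118.7, 207.4]
tool_rot: [-2.422, -1.996, 0.002]
contact_force: [0.5, 0.1, -1.4]
finger_gap: 13.3
```

Emit:
{"name": "drive_tool", "arguments": {"plan": [0,0,0,0,0,0,0,0,0,0]}}

```text
time_s: 5.0
ee_pos: [529.3, 117.3, 205.6]
tool_rot: [-2.422, -1.994, 0.008]
contact_force: [0.6, 0.3, -2.7]
finger_gap: 13.1
```

Run:
```python
from h import *
from cell import snapshot
go(532.6,113.7,210,78.7)
c=calibration('wrist');im=snapshot('wrist');cv2.imwrite('pics/w4.png',im)
import pickle;pickle.dump(c,open('w4.pkl','wb'))
u=np.array([.196,.981,0]);C=np.array([544.4,172.5,110])
q=proj(c,[C,C+20*u,C-20*u]);print(q)
x0,y0=int(q[0][0])-70,int(q[0][1])-70
print(x0,y0);crop(im,x0,max(y0,0),140,140,4,'pics/c5.png')
```

```text
t 5.0 pos [529.3 117.3 205.6] psi 78.93 gap 13.1 tilt [-0.007 -0.    -1.   ] F [ 0.6  0.3 -2.7] M [ 0.02  0.04 -0.03]
shift [-2.9  3.9 -4.4] turn 0.23
[[322.038057   131.54732834]
 [322.31104007 105.57720468]
 [321.7779783  156.28980021]]
252 61
```

View pics/w4.png

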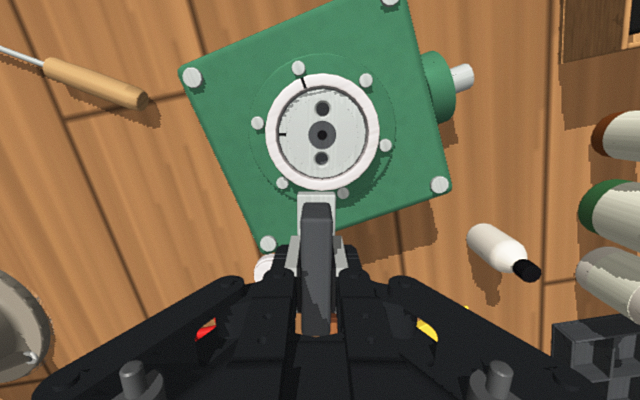

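View pics/c5.png

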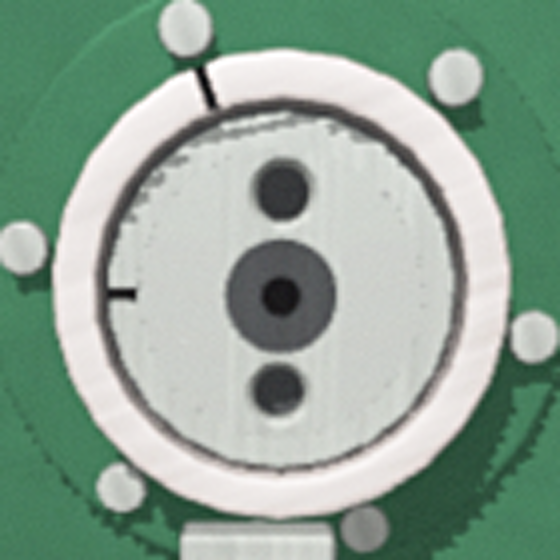

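The ring is clearly visible: holes at crop (283,190) and (278,389), which is px (322.6,108.4) and (321.4,158.1).

Run:
```python
from h import *
import pickle;c=pickle.load(open('w4.pkl','rb'))
f=lambda u,v:(252+(u+.5)/4-.5,61+(v+.5)/4-.5)
a=at(c,f(283,191),110);b=at(c,f(278,389),110);print(a,b)
d=a-b;print((a+b)/2,np.linalg.norm(d),np.degrees(np.arctan2(d[1],d[0])))
a=at(c,f(282,283),115);print('hous',a)
m=(at(c,f(283,191),110)+b)/2
go(m[0],m[1],170,np.degrees(np.arctan2(d[1],d[0])))
```

```text
[547.97947959 190.0379205  110.        ] [539.70319325 151.69124578 110.        ]
[543.84133642 170.86458314 110.        ] 39.22963646665196 77.82078238571363
hous [544.46947938 172.88405189 115.        ]
t 5.05 pos [529.9 116.7 206.1] psi 78.85 gap 13.4 tilt [-0.006 -0.    -1.   ] F [-0.3 -0.5 -1.6] M [-0.01 -0.01 -0.02]
shift [55.9  3.4 36. ] turn 1.03
```

Run:
```python
from h import *
go(544.3,172.7,170,78.3)
```

```text
t 5.05 pos [529.9 116.7 206.1] psi 78.85 gap 13.4 tilt [-0.006 -0.    -1.   ] F [-0.3 -0.5 -1.6] M [-0.01 -0.01 -0.02]
shift [57.8  3.5 36. ] turn 0.55
```

Emit:
{"name": "drive_tool", "arguments": {"plan": [15,1,5,0.5,0,35,2,14,0.5,0,50,3,22,0.5,0,57,3.5,28,0.5,0,58,3.5,34,0.5,0,58,3.5,36,0.5,0,58,3.5,36,0.5,0]}}

```text
time_s: 5.75
ee_pos: [544.2, 171.3, 169.5]
tool_rot: [-2.435, -1.981, 0.01]
contact_force: [0.4, 0.5, -2.4]
finger_gap: 13.0
```

Run:
```python
from h import *
from cell import snapshot
go(544.3,172.7,145,78.3)
im=snapshot('scene');crop(im,340,190,110,90,7,'pics/s5.png')
im=snapshot('wrist');cv2.imwrite('pics/w5.png',im)
go(544.3,172.7,145,78.3)
```

```text
t 5.75 pos [544.2 171.3 169.5] psi 78.27 gap 13.0 tilt [-0.007 -0.002 -1.   ] F [ 0.4  0.5 -2.4] M [-0.01 -0.03 -0.01]
shift [ 1.4 -0.  24.5] turn -0.03
t 5.85 pos [544.6 171.9 170.2] psi 78.27 gap 13.0 tilt [-0.005 -0.001 -1.   ] F [-0.1 -0.4 -3. ] M [-0.   -0.    0.02]
shift [ 0.8 -0.3 25.2] turn -0.03
```

View pics/s5.png

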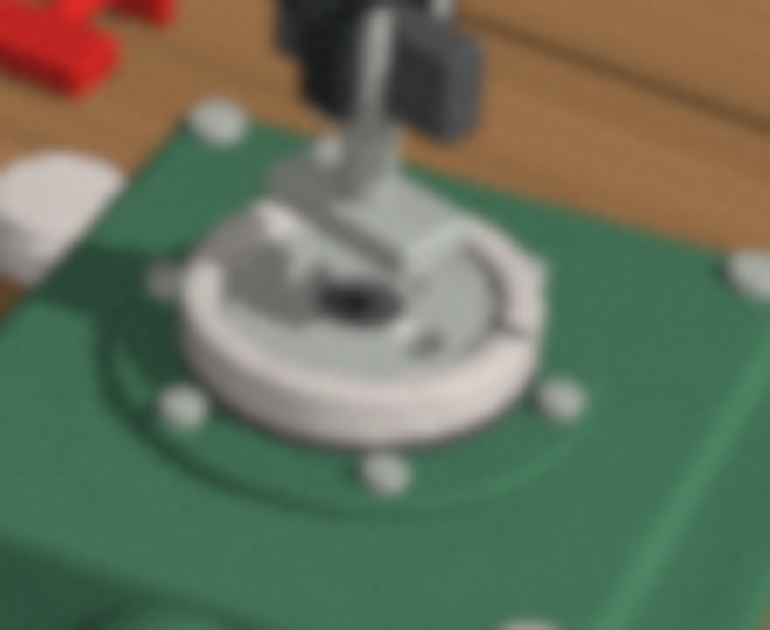

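View pics/w5.png

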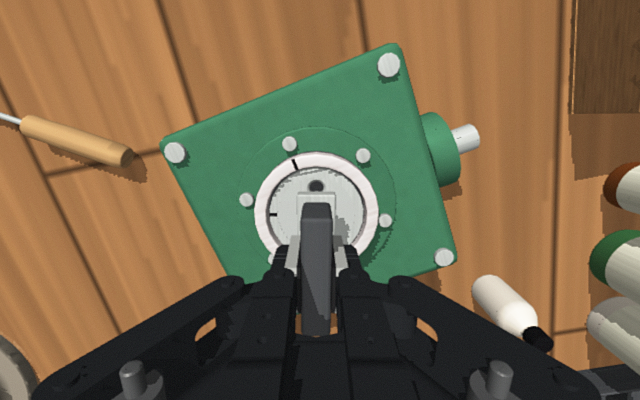

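The spanner hangs over the ring, with the far hole visible at (317,186) in line with the bar. I'll descend in small steps.

Emit:
{"name": "drive_tool", "arguments": {"plan": [1,0,4,0,0,1,0,8,0,0,1,0,12,0,0,1,0,15,0,0,1,0,17,0,0,1,0,19,0,0,1,0,21,0,0,1,0,21,0,0]}}

```text
time_s: 6.65
ee_pos: [544.5, 172.8, 148.9]
tool_rot: [-2.435, -1.981, 0.008]
contact_force: [0.7, 0.5, -2.7]
finger_gap: 13.1
```

Run:
```python
from h import *
from cell import snapshot
go(544.3,172.7,145,78.3)
im=snapshot('scene');crop(im,340,190,110,90,7,'pics/s6.png')
im=snapshot('wrist');crop(im,240,120,160,120,5,'pics/w6.png')
```

```text
t 6.65 pos [544.5 172.8 148.9] psi 78.27 gap 13.1 tilt [-0.006 -0.001 -1.   ] F [ 0.7  0.5 -2.7] M [-0.03  0.05 -0.  ]
shift [-0.1 -0.2  3.9] turn -0.03
```

View pics/s6.png

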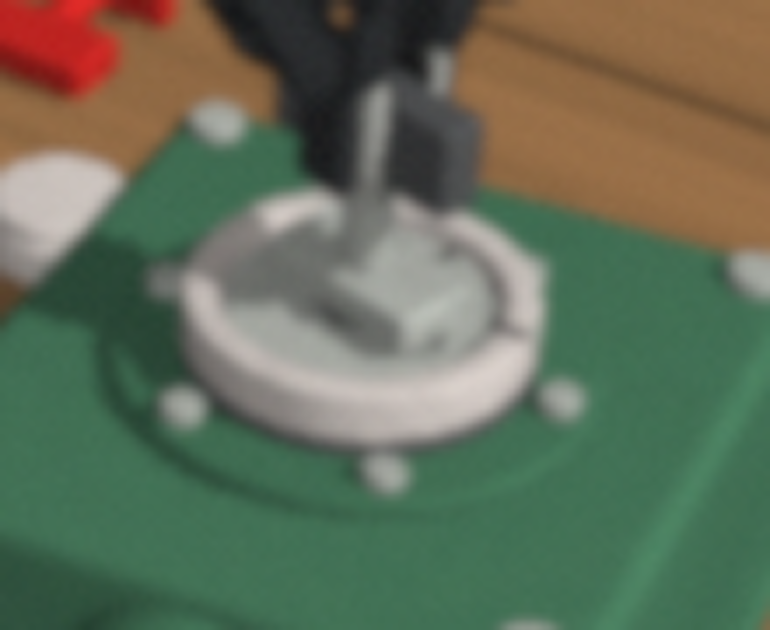

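View pics/w6.png

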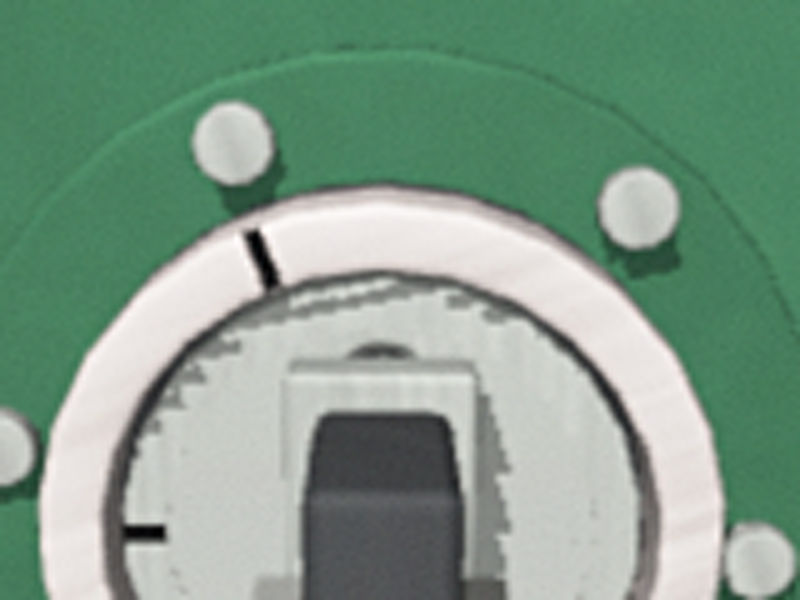

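The far hole is centred on the head at crop (380,352), there's no contact force, and the pins are already entering. I'll seat them.

Emit:
{"name": "drive_tool", "arguments": {"plan": [0,0,1,0,0,0,0,2,0,0,0,0,3.5,0,0,0,0,3.5,0,0,0,0,3.5,0,0,0,0,3.5,0,0], "grip_force": 80}}

```text
time_s: 7.35
ee_pos: [544.7, 172.9, 145.8]
tool_rot: [-2.435, -1.981, 0.007]
contact_force: [-0.1, 0.3, -3.0]
finger_gap: 12.9
```

Run:
```python
from h import *
from cell import snapshot
go(544.3,172.7,145,9.0)
im=snapshot('wrist');crop(im,240,120,160,120,5,'pics/w7.png')
```

```text
t 7.35 pos [544.7 172.9 145.8] psi 78.27 gap 12.9 tilt [-0.005 -0.001 -1.   ] F [-0.1  0.3 -3. ] M [ 0.02 -0.03  0.03]
shift [-0.2 -0.4  0.8] turn 69.27
```

View pics/w7.png

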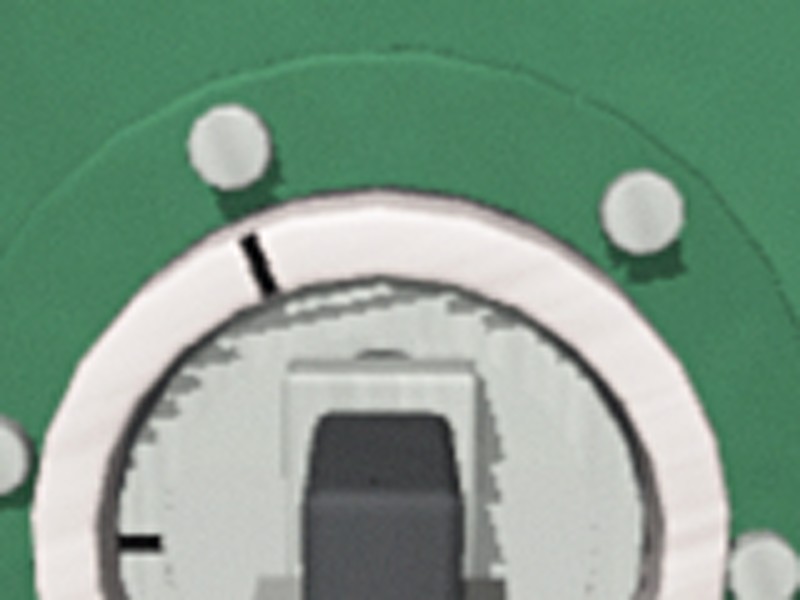

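Emit:
{"name": "drive_tool", "arguments": {"plan": [0,0,0.3,4,0,0,0,0.3,10,0,0,0,0.3,16,0,0,0,0.3,22,0,0,0,0.3,28,0,0,0,0.3,34,0,0,0,0.3,40,0,0,0,0.3,40,0]}}

```text
time_s: 8.2
ee_pos: [545.0, 172.6, 145.6]
tool_rot: [2.968, 1.03, -0.007]
contact_force: [0.2, -0.6, -2.4]
finger_gap: 13.1
```

Run:
```python
from h import *
from cell import snapshot
go(544.4,172.7,145.5,9.0)
im=snapshot('wrist');crop(im,240,120,160,120,5,'pics/w8.png')
```

```text
t 8.2 pos [545.  172.6 145.6] psi 38.28 gap 13.1 tilt [-0.004 -0.002 -1.   ] F [ 0.2 -0.6 -2.4] M [-0.06 -0.13  0.04]
shift [-0.4 -0.5  0.1] turn 29.28
```

View pics/w8.png

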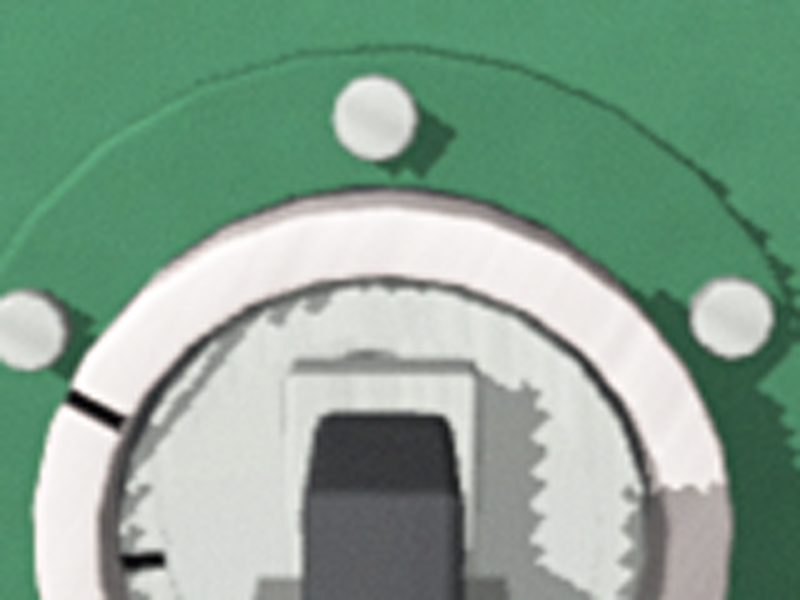

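The ring follows with a few degrees of lag; its mark sits at crop (143,560). Continuing to the stop.

Emit:
{"name": "drive_tool", "arguments": {"plan": [-0.4,-0.5,0.3,5,0,-0.4,-0.5,0.3,11,0,-0.4,-0.5,0.3,17,0,-0.4,-0.5,0.3,23,0,-0.4,-0.5,0.3,28,0,-0.4,-0.5,0.3,31,0,-0.4,-0.5,0.3,33,0,-0.4,-0.5,0.3,33,0]}}

```text
time_s: 9.05
ee_pos: [544.6, 172.1, 145.4]
tool_rot: [3.136, 0.15, -0.007]
contact_force: [0.5, -0.9, -2.0]
finger_gap: 12.9
```

Run:
```python
from h import *
from cell import snapshot
go(544.4,172.7,145.5,9.0)
im=snapshot('wrist');crop(im,240,120,160,120,5,'pics/w9.png')
```

```text
t 9.05 pos [544.6 172.1 145.4] psi 5.47 gap 12.9 tilt [-0.004 -0.002 -1.   ] F [ 0.5 -0.9 -2. ] M [-0.42 -0.07  0.  ]
shift [-0.2 -0.6 -0.1] turn -3.53
```

View pics/w9.png

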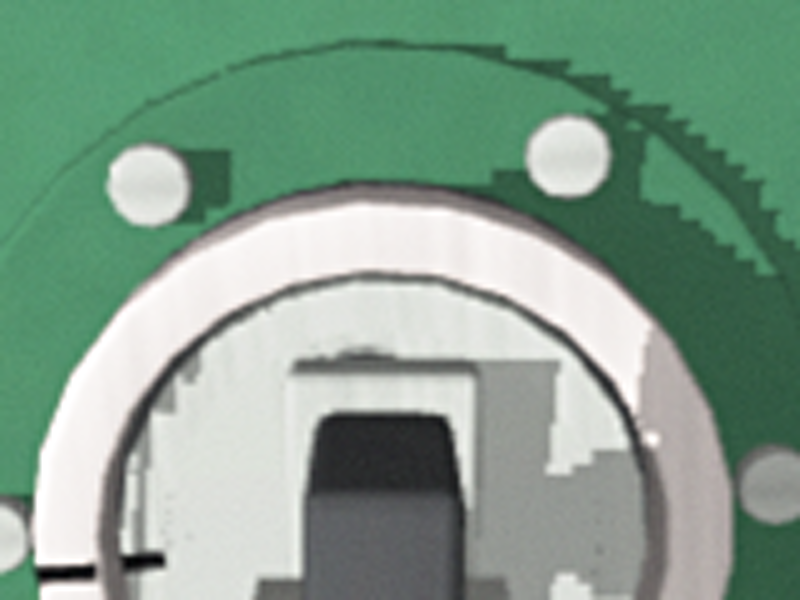

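The lines nearly meet: ring line at (143,560), rim line at (68,573). I'll press a little further and hold.

Emit:
{"name": "drive_tool", "arguments": {"plan": [0,-0.5,0.3,1.5,0,0,-0.5,0.3,3,0,0,-0.5,0.3,4.5,0,0,-0.5,0.3,4.5,0,0,-0.5,0.3,4.5,0,0,-0.5,0.3,4.5,0]}}

```text
time_s: 9.7
ee_pos: [544.6, 172.2, 145.3]
tool_rot: [3.138, 0.028, -0.006]
contact_force: [0.0, -3.8, 1.2]
finger_gap: 12.9
```

Run:
```python
from h import *
from cell import snapshot,sensors
go(544.4,172.7,145.5,9.0)
print(sensors.read_state()['joint_torque'].round(2))
im=snapshot('wrist');crop(im,240,120,160,120,5,'pics/w10.png')
```

```text
t 9.7 pos [544.6 172.2 145.3] psi 1.03 gap 12.9 tilt [-0.004 -0.003 -1.   ] F [ 0.  -3.8  1.2] M [-1.03  0.13  1.01]
shift [-0.2 -0.5 -0.2] turn -7.97
[ -1.08 -40.7   -3.94 -22.02  -1.61  -0.71  -0.98]
```

View pics/w10.png

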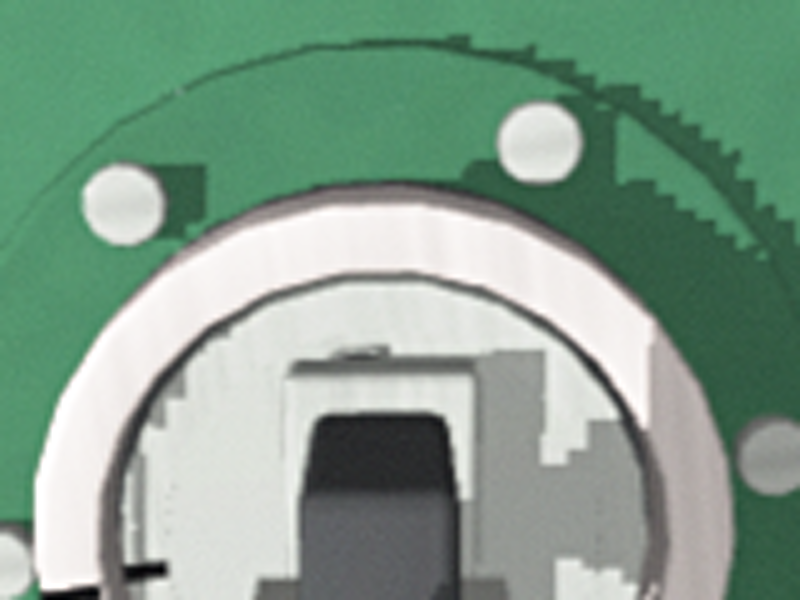

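The z moment is 1.0 N m, far above the 0.12 of friction, so the ring is against its hard stop with a lag of only about 6°. I'll back off 6° to relieve the load, then lift.

Emit:
{"name": "drive_tool", "arguments": {"plan": [0,0,0,-1,0,0,0,0,-3,0,0,0,0,-6,0,0,0,0,-6,0,0,0,-1,-6,0]}}

```text
time_s: 10.25
ee_pos: [544.2, 173.1, 145.7]
tool_rot: [3.135, 0.189, -0.008]
contact_force: [-0.4, 0.1, -3.9]
finger_gap: 13.1
```

Run:
```python
from h import *
go(544.4,172.7,210,7.0)
```

```text
t 10.25 pos [544.2 173.1 145.7] psi 6.91 gap 13.1 tilt [-0.005 -0.001 -1.   ] F [-0.4  0.1 -3.9] M [-0.12 -0.07  0.05]
shift [ -0.2   0.4 -64.3] turn -0.09
```

Emit:
{"name": "drive_tool", "arguments": {"plan": [0,0,-4,0,0,0,0,-9,0,0,0,0,-16,0,0,0,0,-30,0,0,0,0,-48,0,0,0,0,-60,0,0,0,0,-64,0,0,0,0,-64,0,0]}}

```text
time_s: 11.05
ee_pos: [544.9, 173.6, 210.5]
tool_rot: [3.136, 0.189, -0.006]
contact_force: [-0.5, -0.2, -2.6]
finger_gap: 12.8
```

Run:
```python
from h import *
from cell import snapshot
im=snapshot('top');crop(im,195,125,120,130,4.6,'pics/t11.png')
cv2.imwrite('pics/w11.png',snapshot('wrist'))
go(519.5,-133.7,210,75.6)
```

```text
t 11.15 pos [544.  173.1 209. ] psi 6.91 gap 12.8 tilt [-0.007 -0.002 -1.   ] F [-0.3 -0.3 -3.9] M [ 0.07 -0.   -0.01]
shift [-6.120e+01  3.016e+02 -3.000e-01] turn -68.69
```

View pics/w11.png

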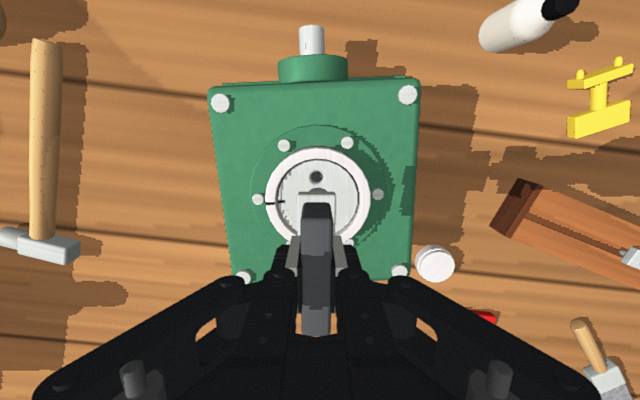

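The two black lines meet at (262–285,203), so the ring is home. Carrying the spanner back to the rack.

Emit:
{"name": "drive_tool", "arguments": {"plan": [-5,20,0,-5,0,-12,55,0,-13,0,-20,95,0,-21,0,-28,135,0,-29,0,-36,175,0,-37,0,-44,215,0,-45,0,-52,255,0,-53,0,-58,280,0,-61,0]}}

```text
time_s: 11.95
ee_pos: [518.7, -116.7, 208.5]
tool_rot: [-2.604, -1.754, 0.015]
contact_force: [0.1, 0.0, -2.7]
finger_gap: 12.7
```

Run:
```python
from h import *
go(519.5,-133.7,120,75.6)
```

```text
t 11.95 pos [ 518.7 -116.7  208.5] psi 67.95 gap 12.7 tilt [-0.009 -0.004 -1.   ] F [ 0.1  0.  -2.7] M [-0.06 -0.05  0.01]
shift [-14.8   7.8  88.5] turn -7.65
```

Emit:
{"name": "drive_tool", "arguments": {"plan": [-6,3,10,-3,0,-12,6,25,-6,0,-15,8,45,-7.6,0,-15,8,65,-7.6,0,-15,8,82,-7.6,0,-15,8,91,-7.6,0,-15,8,91,-7.6,0,-15,8,91,-7.6,0]}}

```text
time_s: 12.75
ee_pos: [519.9, -133.9, 117.8]
tool_rot: [-2.481, -1.923, 0.014]
contact_force: [0.6, -0.3, -1.6]
finger_gap: 12.8
```

Run:
```python
from h import *
from cell import snapshot,sensors
go(519.9,-133.7,69.9,75.6)
c=calibration('wrist');s=sensors.read_state()
im=snapshot('wrist');cv2.imwrite('pics/w12.png',im);crop(im,230,90,180,160,4,'pics/c12.png')
C=np.array([506.7,-181.8,35]);u=np.array([np.cos(np.radians(75.6)),np.sin(np.radians(75.6)),0]);
print(proj(c,[C+110*u,C+90*u]))
im=snapshot('scene');crop(im,225,155,100,90,7,'pics/s12.png')
```

```text
t 12.75 pos [ 519.9 -133.9  117.8] psi 75.55 gap 12.8 tilt [-0.009 -0.004 -1.   ] F [ 0.6 -0.3 -1.6] M [ 0.01 -0.05  0.02]
shift [ 0.5  0.3 47.9] turn -0.05
[[315.49404112 127.59582603]
 [315.50426212 153.9099951 ]]
```

View pics/c12.png

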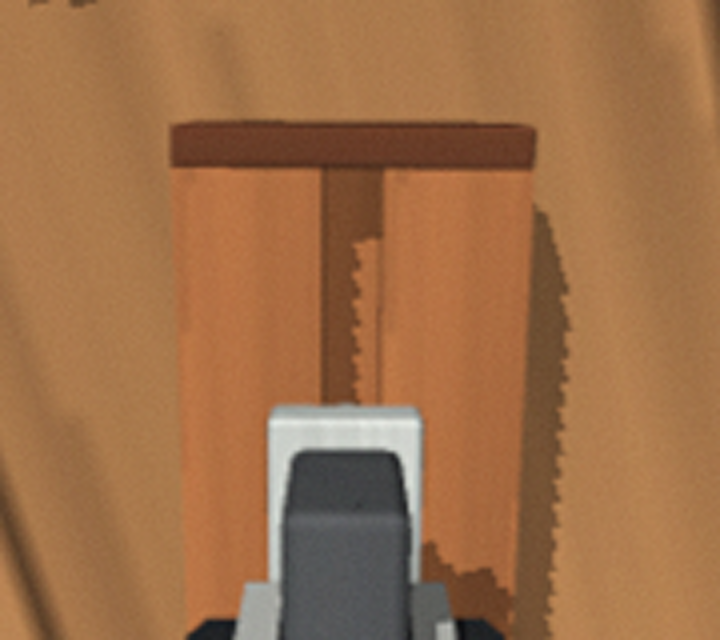

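View pics/s12.png

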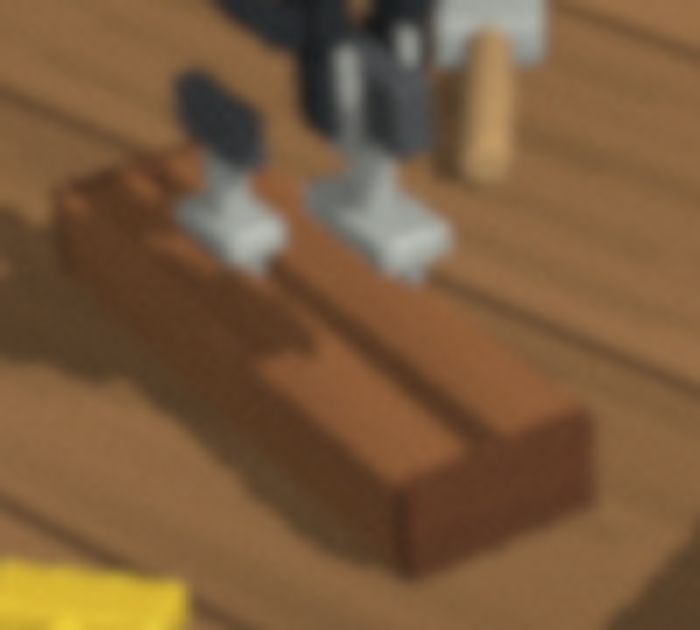

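The head's centre is at crop x≈346 and the groove's at x≈353, so I need about 1.5 mm along +y tool. Lowering with that correction.

Emit:
{"name": "drive_tool", "arguments": {"plan": [0,1.5,10,0,0,0,1.5,22,0,0,0,1.5,30,0,0,0,1.5,36,0,0,0,1.5,40,0,0,0,1.5,43,0,0,0,1.5,43,0,0]}}

```text
time_s: 13.55
ee_pos: [521.5, -134.5, 75.2]
tool_rot: [-2.482, -1.924, 0.013]
contact_force: [0.0, -0.6, -3.2]
finger_gap: 13.1
```

Run:
```python
from h import *
from cell import snapshot,sensors
go(519.9,-133.7,69.9,75.6)
im=snapshot('wrist');crop(im,230,90,180,160,4,'pics/c13.png')
im=snapshot('scene');crop(im,225,155,100,90,7,'pics/s13.png')
```

```text
t 13.55 pos [ 521.5 -134.5   75.2] psi 75.56 gap 13.1 tilt [-0.007 -0.004 -1.   ] F [ 0.  -0.6 -3.2] M [0.03 0.04 0.02]
shift [ 0.4 -1.7  5.3] turn -0.04
```

View pics/s13.png

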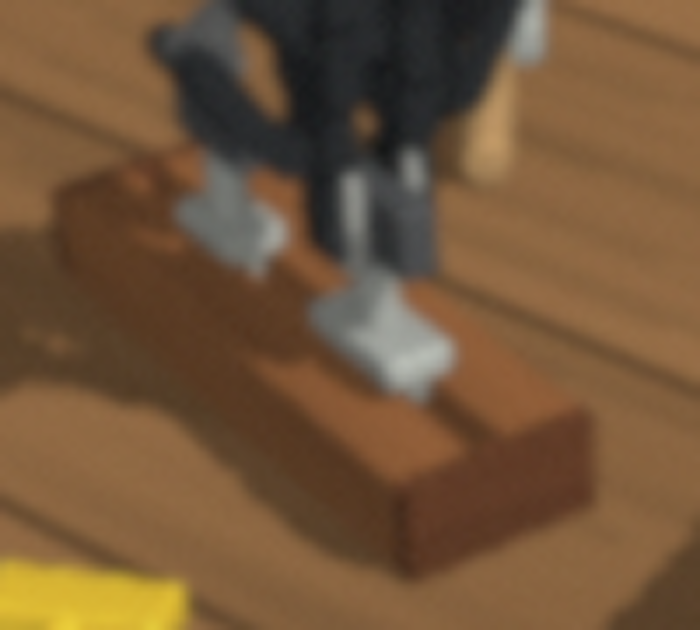

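View pics/c13.png

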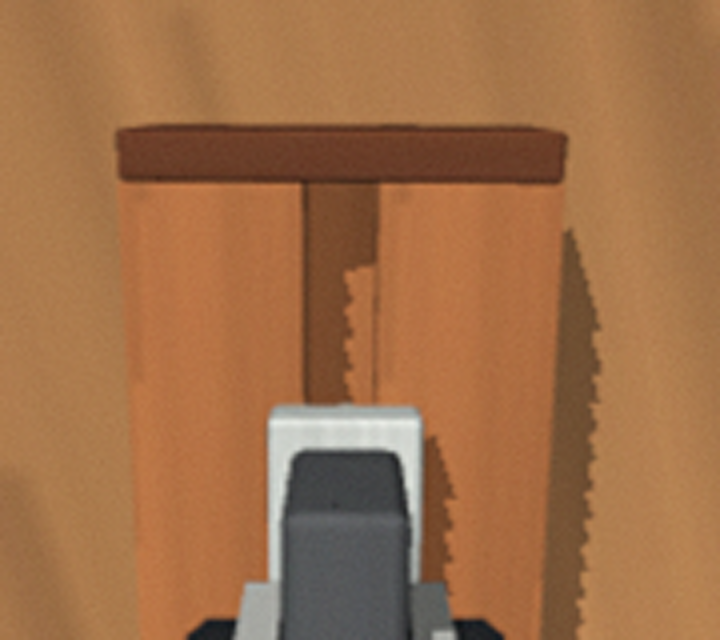

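Now centred to within about 1 mm (groove x≈341, head x≈345), with the pins in the groove. Lowering the last 5 mm.

Emit:
{"name": "drive_tool", "arguments": {"plan": [0,-0.5,2,0,0,0,-0.5,4,0,0,0,-0.5,5.5,0,0,0,-0.5,6,0,0,0,-0.5,6,0,0]}}

```text
time_s: 14.15
ee_pos: [521.5, -134.5, 70.1]
tool_rot: [-2.483, -1.924, 0.012]
contact_force: [-0.5, 0.5, -0.6]
finger_gap: 12.8
```

Run:
```python
from h import *
go(519.9,-133.7,69.9,75.6)
```

```text
t 14.15 pos [ 521.5 -134.5   70.1] psi 75.55 gap 12.8 tilt [-0.006 -0.005 -1.   ] F [-0.5  0.5 -0.6] M [0.02 0.21 0.03]
shift [ 0.4 -1.7  0.2] turn -0.05
```

Emit:
{"name": "drive_tool", "arguments": {"plan": [0,0,0.3,0,0.25,0,0,0,0,0.4,0,0,0,0,0.7,0,0,0,0,1,0,0,0,0,1,0,0,0,0,1,0,0,0,0,1]}}

```text
time_s: 14.85
ee_pos: [521.5, -134.5, 70.1]
tool_rot: [-2.483, -1.924, 0.012]
contact_force: [0.1, 0.6, 0.1]
finger_gap: 85.4
```

Emit:
{"name": "drive_tool", "arguments": {"plan": [0,0,-8,0,1,0,0,-25,0,1,0,0,-55,0,1,0,0,-90,0,1,0,0,-125,0,1,0,0,-140,0,1,0,0,-140,0,1]}}

```text
time_s: 15.55
ee_pos: [524.6, -134.0, 213.7]
tool_rot: [2.478, 1.921, -0.005]
contact_force: [0.6, -0.0, 0.2]
finger_gap: 85.0
```

Run:
```python
from h import *
from cell import snapshot,sensors
go(519.9,-133.7,69.9,75.6)
c=calibration('wrist')
im=snapshot('wrist');cv2.imwrite('pics/w14.png',im)
im=snapshot('scene');crop(im,225,155,100,90,7,'pics/s14.png');crop(im,320,190,130,100,6,'pics/g14.png')
im=snapshot('top');crop(im,195,125,120,130,4.6,'pics/t14.png')
```

```text
t 15.55 pos [ 524.6 -134.   213.7] psi 75.56 gap 85.0 tilt [ 0.001 -0.006 -1.   ] F [ 0.6 -0.   0.2] M [ 0.04  0.01 -0.06]
shift [ -0.   -4.9 143.8] turn -0.04
```

View pics/w14.png

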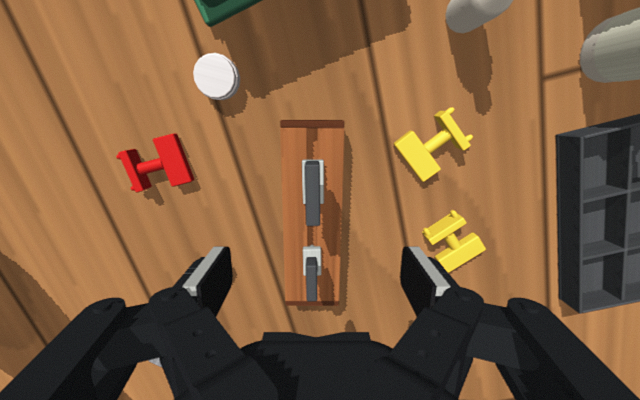

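View pics/s14.png

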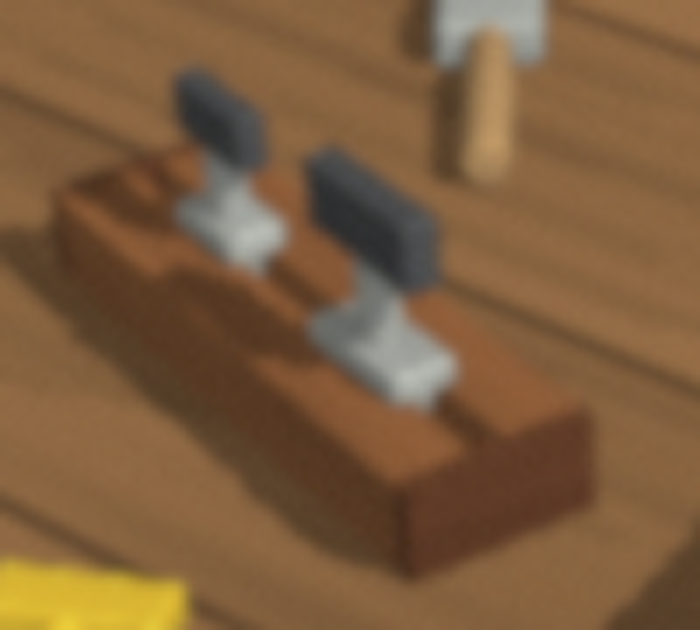

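View pics/t14.png

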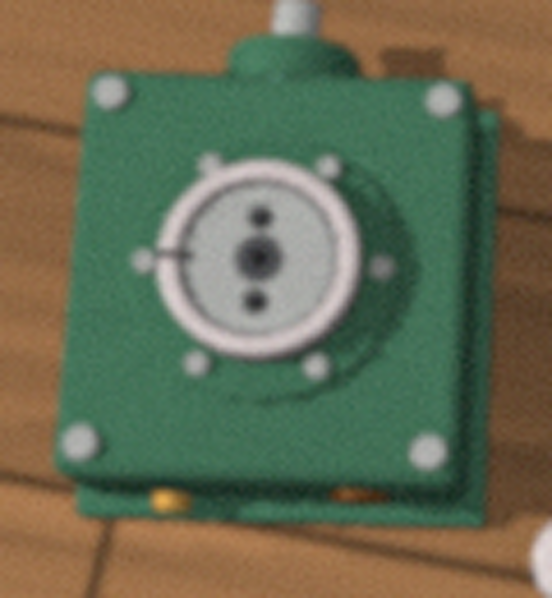

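The spanner stands upright in the groove next to the smaller one, the ring's line meets the rim's at crop (175,255), and the gripper is clear. Handing in.

```bash
python3 -c "
from cell import workorder
print(workorder.hand_in())"
```

```text
the job is handed in; nothing more can be done
None
```

I tightened the ring to its stop with the larger pin spanner, put the spanner back upright in the rack's groove, and handed the job in at about 15.6 s. The hand-in reported no verdict.

- **Pins in the ring:** they went in without contact force, with the tool's height putting the head about 1 mm above the ring face. I turned the ring about 70° clockwise. The spanner was turned about 77°, the difference being play of the pins in the holes.
- **Ring home:** at the end of the turn the moment rose to about 1.0 N m, against roughly 0.12 N m of friction, so the ring was on its hard stop. With the spanner lifted off, the ring's black line meets the one on the housing's rim in both the wrist and top pictures.
- **Spanner in the rack:** the last pictures show it standing upright, close to where it started and about 48 mm from the rack's middle. It was within about 1 mm of the groove's middle line before I let go.
- **Bystanders:** the smaller spanner and the tin look undisturbed in the last pictures. The oil bottle, which the arm never went near, I did not measure again. After release the gripper was 140 mm above the spanner and touching nothing.

No check failed. The two cameras' estimates of the ring centre differed by about 2 mm, so I aimed between them.

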